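# Hold sprung tweezers at their marked gap over the optical gauge

### The arm

A 6-joint arm with a two-finger parallel gripper is mounted at the origin on the work surface. World frame = base frame: x ahead of the robot, y to its left, z up, the work surface at z = 0. Lengths are in m, angles in rad, forces in N, time in s.
With the tool pointing down it reaches from about 0.35 to 0.85 m from the base axis. Payload 8.1 kg.
Tool frame: the origin (TCP) lies at the very end of the fingers, on their centre line; the grasp point (between the pads) lies robot.hold_point_z behind it (robot.hold_point_z is the distance from the TCP to the grasp point, in m); z points along the fingers, y is the direction in which the jaws open and shut (so a half turn about z gives the same grasp; the last joint's range is limited). The gripper opens to 93 mm and grips with 3 to 60 N. Pads are 15 mm wide; open, the fingers measure 128 mm over their backs; the gripper's body (75 mm by 188 mm) begins 65 mm behind the grasp point.
Start: joints at [1.072, 0.13, 1.488, -0, 1.523, -0.085], TCP at [0.241, 0.549, 0.219] pointing down, gripper open.
Joint ranges: [-2.96, 2.96], [-0.89, 2.26], [0.02, 2.5], [-1.34, 4.48], [0, 2.73], [-2.66, 2.66]. Speed limits (rad/s): [2.39, 2.39, 2.79, 3.14, 3.14, 3.14].

### API

Orientations are given as a rotation vector (axis times angle).
In Python, from plant import robot, cams gives the robot as it stands. The module is installed in compiled form; this text tells all that it offers.
- The arm moves only by the tool step_arm, never from a script. Its argument "deltas" is a list of rows, each an object with "offset": the shift along the tool's x, y, z in cm, a list of three; "roll": the turn about the tool's z in rad. In form: [{"offset": [x, y, z], "roll": roll}, ...]. A call has 1 to 12 rows; each row shifts and turns the commanded pose from where the row before left it, along the tool's axes as they then stand; what a row does not reach is not made up. A row lasts 1/8 s, in which the tool goes at most 62.5 mm and 10.7 degrees, less where a joint would pass 70% of its speed; a pose out of reach is approached as far as the arm can. A call with a gripper value outside its range is refused whole. "fingers" is the finger opening in cm, from 0 to 9.3, set as the call begins (left out, the last holds). The fingers move at their own pace and stop on an object; "grip_force" is the grip in N (left out, the last holds). Time passes only in rows, so rows that do not move let the fingers close. It gives the time, the measured TCP pose, the force and the opening at its end, in the units of the state.
- robot.read_state(): the state, without advancing time (a new reading comes with each control period).
- cams.read_camera(name): name is "scene" or "top"; returns a dict with "pixels" (384x512x3 uint8, red, green, blue), "fx", "fy", "cx", "cy" (pixels), "extrinsics" (4x4, takes a point from world to camera coordinates). Camera axes: x right, y down, z forward; pixel columns grow to the right and rows downward; lengths in m; the calibration is good to about 2 mm. A picture is of the moment at which its call begins. There is no depth.
- robot.close_job(): hands the job in, once; it reports no verdict.
Trained networks look in a picture, given as the dict that the camera call returned (one of the last four; its "shot" number tells which), for a name from the list of things; names that differ only in an ending like _2 or _b are one class to them, and where a whole thing is asked for, a point or a joint stands for the part that bears it (a point fixed in the world has none). Each returns a list of dicts, best first, with "score" (0 to 1); they miss things now and then, are a little off and sometimes report something else, mostly with a low value. They report only what shows in the picture. A call takes as long as a camera call. They do not tell look-alikes from the thing itself.
- cams.boxes_of(picture, thing): "xy" ([column, row] in pixels, amid what is visible of it).
- cams.silhouettes(picture, thing): "mask" (384x512 bool, what is visible of it) and "xy" ([column, row] in pixels, amid what is visible of it).
- cams.pinpoint(picture, thing): "xy" ([column, row] in pixels: a listed point, or the origin of a listed thing).
The state is a dict: "t": time; "q": joint angles; "dq": joint speeds; "joint_torque": joint torques, N m; "tool_pos": TCP position; "orientation": TCP orientation; "force": force on the tool from outside, world axes, zero at the start; "wrist_torque": the same for the moment, N m; "opening": finger opening in m.
Only numpy, scipy, OpenCV 4.12 (cv2) and the standard library are available. Lean on these libraries where they do the work, as an engineer would, in place of code of your own. Each camera call takes 0.05 s, during which the arm holds its last target. There are 200 camera calls.

### The job

Pick the sprung tweezers up from their blue rest by the rubber pads, holding them gently with the tips still well open, and bring the tips level over the round window of the brass gauge, about 25 mm above it, with the tweezers pointing along its white line. Only then squeeze until the tip gap matches the 10 mm green mark, never pinching the tips shut or squeezing hard, and keep the gap steady there for three seconds without touching the gauge; finish while still holding them like that. Leave everything else on the bench alone.

Things in the scene. Friction and masses are not known exactly. Their poses are not given: they have to be found in the camera images.
- tweezers: Steel sprung tweezers, 144 mm long, about 50 g, lying level on the rest. Origin: centre between the two black rubber grip pads, mid-height of the arms; x points to the tips, z up, y to the left arm. Pads 26 mm long (x -13 to 13 mm), 14 mm high: grip across y here. Arms 10 mm high, pivoted at x -66 mm, linked so both move alike, sprung open. Spine block x -90 to -60 mm, 24 mm wide, z -10 to 6 mm.
- jaw_left (a joint): Closing angle of each arm, rad: 0 relaxed (tip gap 26 mm, 37 mm over the outside of the pads), 0.067 marked gap (10 mm, 28 mm over the pads), 0.1 stop (2 mm gap, 23.5 mm over the pads): 1.8 mm of gap per mm over the pads. The spring needs 3 N on each pad to start, about 7 N at the marked gap; more than 15 N a side is squeezing hard.
- mark (a point): centre of the green mark on the black crossbar (40 mm wide across the tweezers, 8 mm along, fixed to the spine by a thin tongue 6 mm wide under the arms), 46 mm ahead of the tweezers' origin and 6 mm lower. Seen from above, the mark just fills the space between the arms when the tip gap is 10 mm; wider gaps show black bar beside the green.
- tip_left (a point): inner face of the left (+y) arm's tip, 54 mm ahead of the tweezers' origin; its distance from tip_right is the tip gap
- tip_right (a point): inner face of the right (-y) arm's tip
- tip_mid (a point): point midway between the two tips, on the tweezers' own x axis, 54 mm from their origin; the underside of the crossbar is 10 mm below its level
- rest: Fixed rest: dark base plate 170 x 70 x 8 mm, two blue posts with tops 50 mm up; origin on the bench under the grip pads, x along the tweezers. Rear post x -90 to -64 mm, 34 mm wide; front post x 40 to 52 mm, 46 mm wide; between them free space for fingers down to the base plate. The tweezers just lie on the posts, their origin 60 mm up.
- gauge: Fixed optical gap gauge: black base 110 x 90 x 8 mm, on it a brass block 56 (x) x 50 (y) mm whose top is 48 mm above the bench. Origin on the bench under the block's centre, z up; x runs along the white line on its top and base, about away from the robot.
- window (a point): centre of the round dark window in the top face of the brass block, 48 mm above the bench; axes as the gauge's
- valve_a: Bystander, not to be moved: white plastic valve body with clear side ports, 97 x 45 x 75 mm high; origin at its underside's centre
- valve_b: Bystander, not to be moved: a second white plastic valve body, 97 x 45 x 75 mm high; origin at its underside's centre
- fitting: Bystander, not to be moved: brass fitting, 32 mm across, 36 mm high; origin at its underside's centre
- driver: Bystander, not to be moved: screwdriver lying flat; origin under it
- jar: Bystander, not to be moved: amber jar, 52 mm across, 70 mm high; origin at its underside's centre
- collar: Bystander, not to be moved: aluminium ring, 44 mm across, 18 mm high; origin at its underside's centre
- cup: Bystander, not to be moved: steel cup, 70 mm across, 60 mm high; origin at its underside's centre
Mind the look-alikes: they are no part of the job. Leave any orange or turquoise look-alike of the rest alone.

How it is judged:
By the outcome, as a careful person would: the job done as asked, in the order asked, and still so for the second after the job is handed in, while the arm keeps its last pose, push and grip.
It also fails if it takes over 58 s, if anything falls off the work surface, if the arm or the gripper's body presses on something with over 40 N, if the wrist force passes 120 N, or if a joint passes its speed limit or range.

## Working session

There is one attempt and no reset: what is moved stays moved. The work goes in short steps, Python scripts to look and compute and a tool call to move; the robot and the scene stay as the last step left them, time stands still between calls to the robot, and variables do not carry over. Pictures are saved under pics/ and viewed, about 8 in all and at most 12, crops included, and the job is handed in when it is done.

Besides the shell and the picture viewer there is one more tool, called after ">>>" as name([rows], argument=value, ...), one row to a line, values as JSON. step_arm: Moves the arm, as the interface text tells. Its arguments: {"type":"object","properties":{"deltas":{"type":"array"},"fingers":{"type":"number"},"grip_force":{"type":"number"}},"required":["deltas"]}

```bash
mkdir -p pics
cat > h.py <<'E'
import numpy as np, cv2
from plant import robot, cams
from scipy.spatial.transform import Rotation as R
def shot(n,f=None):
    p=cams.read_camera(n)
    if f: cv2.imwrite('pics/'+f,p['pixels'][:,:,::-1])
    return p
def proj(p,X):
    E=p['extrinsics'];c=E[:3,:3]@np.asarray(X,float)+E[:3,3]
    return np.array([p['fx']*c[0]/c[2]+p['cx'],p['fy']*c[1]/c[2]+p['cy']])
def ray(p,xy,z):
    E=p['extrinsics'];d=E[:3,:3].T@np.array([(xy[0]-p['cx'])/p['fx'],(xy[1]-p['cy'])/p['fy'],1])
    o=-E[:3,:3].T@E[:3,3]
    return o+d*(z-o[2])/d[2]
E
python3 - <<'E'
from h import *
s=robot.read_state();print(s,robot.hold_point_z)
a=shot('top');b=shot('scene')
cv2.imwrite('pics/1.png',np.vstack([a['pixels'],b['pixels']])[:,:,::-1] if 0 else cv2.resize(np.hstack([a['pixels'],b['pixels']]),(800,300),interpolation=cv2.INTER_AREA)[:,:,::-1])
cv2.imwrite('pics/top.png',a['pixels'][:,:,::-1])
for p,n in((a,'top'),(b,'scene')):
    E=p['extrinsics'];print(n,-E[:3,:3].T@E[:3,3],p['fx'])
    for t,z in(('tweezers',.06),('mark',.054),('tip_mid',.06),('tip_left',.06),('tip_right',.06),('rest',0),('gauge',0),('window',.048)):
        for r in cams.pinpoint(p,t)[:3]: print(t,round(r['score'],2),np.round(r['xy'],1),np.round(ray(p,r['xy'],z),4)[:2])
E
```

```text
{'t': 0.0, 'q': array([ 1.07156681e+00,  1.31194930e-01,  1.48925585e+00, -1.03093406e-05,
        1.52300686e+00, -8.53678021e-02]), 'dq': array([-0.00161835,  0.00030414, -0.00137394,  0.00152384, -0.00015593,
        0.00091102]), 'joint_torque': array([ 1.99561502e-03, -5.59853196e+01, -4.91760206e+01,  7.67541351e-02,
        3.53098253e-02, -1.28710249e-04]), 'tool_pos': array([0.24098132, 0.54885951, 0.21758015]), 'orientation': array([-6.45353430e-01, -3.07405287e+00,  2.80945316e-03]), 'force': array([-0.81835938,  0.14507415, -0.33639635]), 'wrist_torque': array([ 0.04191466, -0.00398151, -0.01802103]), 'opening': 0.09313474043260699} 0.0188
top [0.23309307 0.04333201 1.33623923] 422.03771831880647
tweezers 0.67 [236.2 188. ] [0.4977 0.1124]
tweezers 0.65 [275.7 213.5] [ 0.4185 -0.009 ]
tweezers 0.5 [337.9 192. ] [ 0.4856 -0.201 ]
mark 0.72 [230.1 173.4] [0.5455 0.1324]
mark 0.46 [222.6 133. ] [0.6782 0.1584]
tip_mid 0.82 [231.8 169.4] [0.5569 0.1269]
tip_left 0.74 [227.5 174.6] [0.5402 0.14  ]
tip_left 0.52 [227.8 175. ] [0.5389 0.1391]
rest 0.87 [240.  193.2] [0.493  0.1032]
rest 0.81 [128.7 123.4] [0.7304 0.4783]
rest 0.8 [361.1 273.8] [ 0.2395 -0.2745]
gauge 0.57 [338.5 195.2] [ 0.487 -0.214]
window 0.96 [339.9 193.7] [ 0.4826 -0.2093]
window 0.69 [229.  172.4] [0.5502 0.1363]
scene [ 1.53946833 -0.0446245   0.9767632 ] 458.0211567266065
tweezers 0.82 [293.7 188.3] [0.5031 0.116 ]
tweezers 0.72 [295.3 203. ] [0.5682 0.1138]
mark 0.81 [297.2 197.2] [0.5368 0.1233]
tip_mid 0.7 [300.3 197.7] [0.5459 0.1311]
tip_left 0.67 [295.  202.8] [0.5673 0.113 ]
tip_left 0.62 [305.5 198.3] [0.5492 0.1462]
tip_right 0.61 [294.2 199.3] [0.5521 0.1123]
rest 0.95 [431.8 250.4] [0.715  0.4872]
rest 0.89 [172.3 153.2] [ 0.2305 -0.2819]
rest 0.8 [325.8 165.6] [0.3223 0.2493]
gauge 0.59 [188.4 203.6] [ 0.493  -0.2077]
gauge 0.35 [132.7 197.3] [ 0.4566 -0.384 ]
window 0.87 [184.7 192.9] [ 0.4966 -0.2141]
```

View pics/top.png

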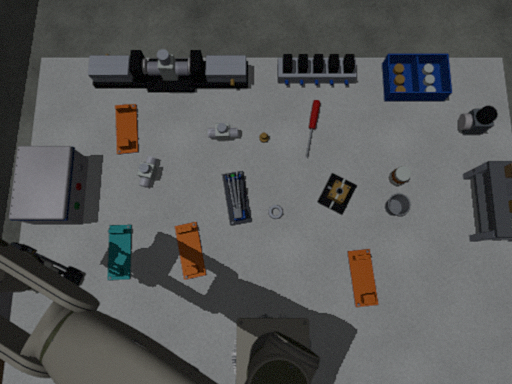

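View pics/1.png

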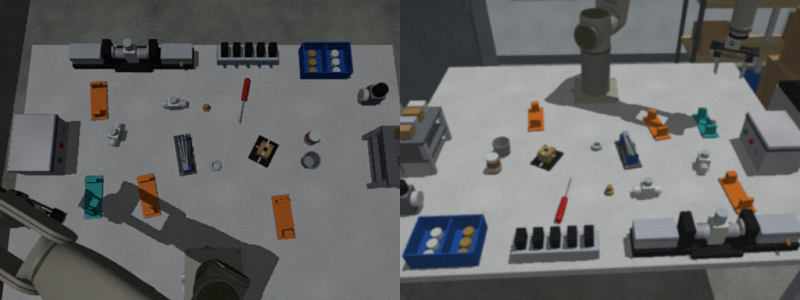

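The top view shows the tweezers on their rest at about (237,197) and the gauge at (338,193). The orange and turquoise rests are the look-alikes. I'll zoom in next.

Run:
```python
from h import *
a=shot('top');b=shot('scene')
np.savez('cam.npz',top=a['pixels'],scene=b['pixels'])
def c(p,x,y,w=66,h=66):return cv2.resize(p['pixels'][y:y+h,x:x+w],(396,300 if h==50 else 396),interpolation=cv2.INTER_CUBIC)
im=np.vstack([np.hstack([c(a,204,166,66,50*1),c(a,306,170,66,50)]),np.hstack([c(b,260,165,66,50),c(b,155,178,66,50)])])
cv2.imwrite('pics/2.png',im[:,:,::-1])
# rest base: dark pixels minAreaRect ; gauge base
for p,n in((a,'top'),(b,'scene')):
    for t in('rest','gauge','tweezers'):
        for r in cams.silhouettes(p,t)[:3]:
            m=r['mask'].astype(np.uint8)
            rc=cv2.minAreaRect(np.argwhere(m)[:,::-1].astype(np.float32))
            print(n,t,round(r['score'],2),np.round(r['xy'],1),m.sum(),np.round(rc[0],1),np.round(rc[1],1),rc[2])
            bx=cv2.boxPoints(rc);print('   ',[list(np.round(ray(p,q,.008 if t!='tweezers' else .065)[:2],3)) for q in bx])
```

```text
top rest 0.79 [126.3 130.7] 1096 [126.5 129. ] [50. 23.] 90.0
    [[np.float64(0.796), np.float64(0.526)], [np.float64(0.796), np.float64(0.449)], [np.float64(0.622), np.float64(0.438)], [np.float64(0.622), np.float64(0.514)]]
top rest 0.76 [186.3 246.2] 1230 [189.5 250.4] [55.1 22.9] 79.87532806396484
    [[np.float64(0.388), np.float64(0.312)], [np.float64(0.401), np.float64(0.241)], [np.float64(0.233), np.float64(0.206)], [np.float64(0.221), np.float64(0.275)]]
top rest 0.75 [358.8 278.7] 1308 [362.  277.5] [57.9 23.2] 81.25383758544922
    [[np.float64(0.31), np.float64(-0.229)], [np.float64(0.321), np.float64(-0.301)], [np.float64(0.149), np.float64(-0.319)], [np.float64(0.138), np.float64(-0.249)]]
top gauge 0.95 [336.4 194.5] 968 [336.3 193.9] [29.1 33.5] 26.56505012512207
    [[np.float64(0.462), np.float64(-0.139)], [np.float64(0.561), np.float64(-0.19)], [np.float64(0.518), np.float64(-0.273)], [np.float64(0.42), np.float64(-0.22)]]
top tweezers 0.71 [237.3 205.2] 188 [234.  195.8] [45.1 10.3] 84.2894058227539
    [[np.float64(0.541), np.float64(0.143)], [np.float64(0.545),
[... 851 characters left out ...]
 [189.6 202.1] [29.9 33. ] 31.607501983642578
    [[np.float64(0.52), np.float64(-0.266)], [np.float64(0.389), np.float64(-0.223)], [np.float64(0.469), np.float64(-0.138)], [np.float64(0.59), np.float64(-0.185)]]
scene gauge 0.25 [296.7 184.7] 9 [298.8 185.1] [4.5 1.3] 63.43495178222656
    [[np.float64(0.421), np.float64(0.139)], [np.float64(0.418), np.float64(0.143)], [np.float64(0.438), np.float64(0.147)], [np.float64(0.441), np.float64(0.143)]]
scene tweezers 0.52 [291.  183.4] 282 [293.2 183.2] [33.6 12.9] 60.945396423339844
    [[np.float64(0.428), np.float64(0.078)], [np.float64(0.398), np.float64(0.117)], [np.float64(0.539), np.float64(0.152)], [np.float64(0.565), np.float64(0.115)]]
```

View pics/2.png

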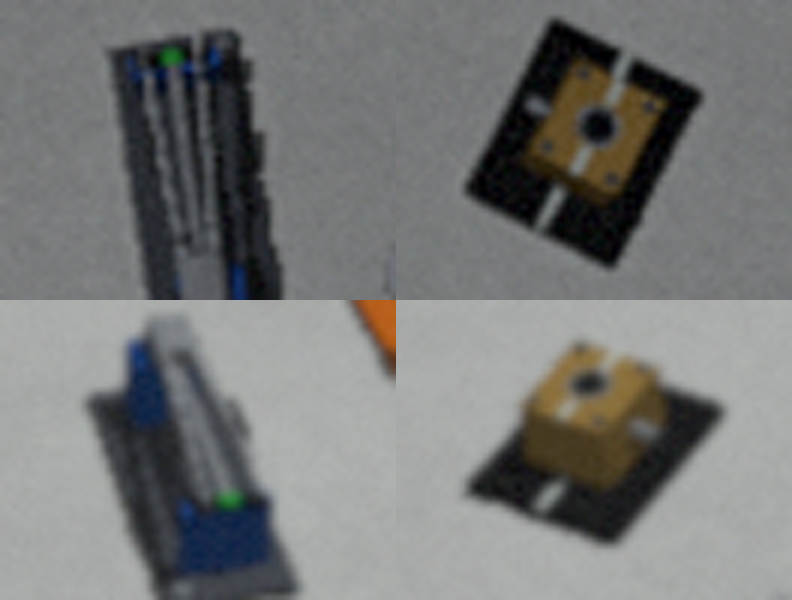

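The zoom shows the green mark on the crossbar at top-view pixel (232.7,175.5), and the gauge base corners, white line and window are all clear. I'll fit poses from these points in both views.

```bash
cat > fit.py <<'E'
from h import *
from scipy.optimize import least_squares
z=np.load('cam.npz')
a=shot('top');b=shot('scene')
C=lambda q,x,y:((q[0]+.5)/6-.5+x,(q[1]+.5)/6-.5+y)
G=[]
for q,X in(((553-396,20),(55,45,8)),((703-396,95),(55,-45,8)),((612-396,268),(-55,-45,8)),((465-396,190),(-55,45,8)),((599-396,126),(0,0,48))):
    G.append((a,C(q,306,170),X))
for q,X in(((617-396,545-300),(55,45,8)),((465-396,490-300),(55,-45,8)),((722-396,408-300),(-55,45,8)),((589-396,383-300),(0,0,48)),((548-396,495-300),(51,0,8))):
    G.append((b,C(q,155,178),X))
def T(v,X):
    c,s=np.cos(v[2]),np.sin(v[2]);X=np.array(X)/1e3
    return (v[0]+c*X[0]-s*X[1],v[1]+s*X[0]+c*X[1],X[2])
def fit(L,v0):
    f=lambda v:np.concatenate([proj(p,T(v,X))-q for p,q,X in L])
    r=least_squares(f,v0,loss='soft_l1');print(np.round(r.x,4));print(np.round(f(r.x).reshape(-1,2),1).tolist());return r.x
E
python3 - <<'E'
from fit import *
fit(G,[.49,-.21,-.45])
out=[]
for p,n,x,y,w,h in((a,'t',214,162,44,66),(b,'s',268,160,50,66)):
    im=p['pixels'].astype(int);m=((im[:,:,1]>im[:,:,0]+35)&(im[:,:,1]>im[:,:,2]+35))
    ij=np.argwhere(m[y:y+h,x:x+w]);W=(im[:,:,1]-im[:,:,0])[y:y+h,x:x+w][m[y:y+h,x:x+w]]
    g=(ij*W[:,None]).sum(0)/W.sum()+[y,x];print(n,'green',g[::-1],len(ij),ray(p,g[::-1],.056))
    out.append(cv2.resize(p['pixels'][y:y+h,x:x+w],(w*9,h*9),interpolation=cv2.INTER_CUBIC))
m=np.hstack(out);m=np.clip(m.astype(float)*1.5,0,255).astype(np.uint8);print(m.shape,out[0].shape)
cv2.imwrite('pics/3.png',m[:,:800,::-1])
E
```

```text
[ 0.4922 -0.2075 -0.4901]
[[0.0, -0.9], [0.2, -0.6], [0.5, 0.5], [-0.5, 0.2], [-0.2, 0.1], [-0.1, -1.1], [-0.2, -1.0], [0.9, -0.6], [0.2, 0.5], [-0.7, 1.9]]
t green [232.20892495 175.0020284 ] 8 [0.53990321 0.12562452 0.056     ]
s green [298.00694444 197.75925926] 7 [0.54156757 0.12502774 0.056     ]
(594, 846, 3) (594, 396, 3)
```

View pics/3.png

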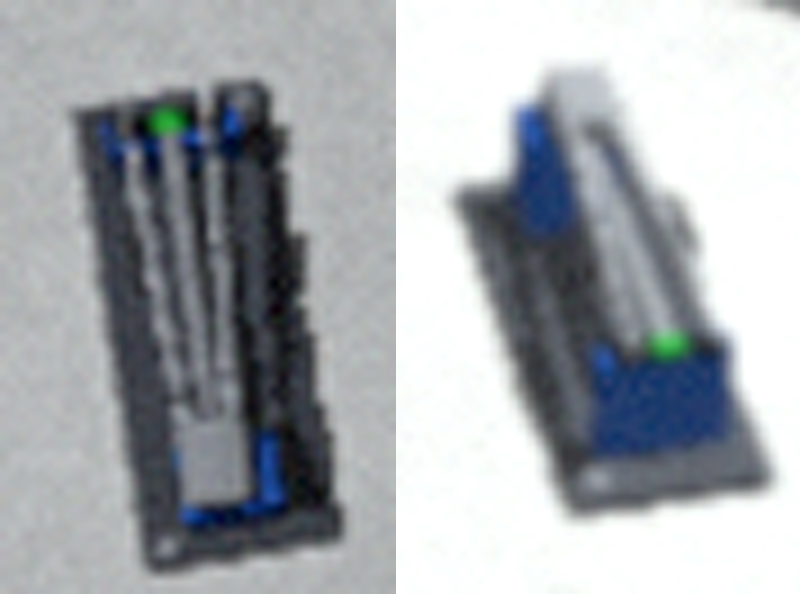

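The spine block, green mark and plate corners are sharp enough to fit the tweezers' pose.

```bash
cat > fitt.py <<'E'
from fit import *
C9=lambda q,x,y:((q[0]+.5)/9-.5+x,(q[1]+.5)/9-.5+y)
L=[(a,(232.2,175.0),(46,0,56)),(b,(298.,197.75),(46,0,56))]
for q,X in(((174,415),(-60,12,66)),((245,410),(-60,-12,66)),((248,498),(-90,-12,66)),((185,505),(-90,12,66))): L.append((a,C9(q,214,162),X))
for q,X in(((545-396,68),(-90,-12,66)),((608-396,68),(-90,12,66))): L.append((b,C9(q,268,160),X))
P=[]
for q,X in(((75,110),(85,35,8)),((270,88),(85,-35,8)),((343,525),(-85,-35,8)),((150,567),(-85,35,8))): P.append((a,C9(q,214,162),X))
for q,X in(((455-396,195),(-85,-35,8)),((575-396,515),(85,-35,8)),((775-396,480),(85,35,8))): P.append((b,C9(q,268,160),X))
E
python3 - <<'E'
from fitt import *
v=fit(L,[.49,.12,.2]); w=fit(P,[.49,.12,.2])
c,s=np.cos(v[2]),np.sin(v[2]);d=w[:2]-v[:2];print('plate centre in tweezer frame',c*d[0]+s*d[1],-s*d[0]+c*d[1])
E
```

```text
[0.4953 0.1187 0.1389]
[[0.2, -0.3], [-0.0, -0.1], [-0.3, 0.3], [-0.3, -0.2], [0.6, -0.3], [-0.3, 0.0], [-0.2, 0.2], [0.1, -0.6]]
[0.4804 0.1131 0.1714]
[[0.1, -0.8], [-0.3, -1.9], [0.3, 0.9], [-0.1, -0.0], [-0.3, -0.8], [0.0, -0.5], [0.2, -0.1]]
plate centre in tweezer frame -0.015597876463798305 -0.0034787538192789765
```

```bash
cat > go.py <<'E'
from h import *
def go(x,y,z,yaw):
    # yaw: desired world heading of the tweezers' x; jaw y across it
    s=robot.read_state();M=R.from_rotvec(s['orientation']).as_matrix();p=s['tool_pos']
    h=np.arctan2(M[1,0],M[0,0])
    best=[]
    for k in(0,np.pi):
        d=(yaw+k-h+np.pi)%(2*np.pi)-np.pi; best.append(-d)   # tool z down: roll = -dyaw
    print('t',round(s['t'],2),'tcp',np.round(p,4),'tool x yaw',round(h,4),'tilt',np.round(M[:,2],4),'q6',round(s['q'][5],3),'open',round(s['opening'],4),'F',np.round(s['force'],2))
    print('roll options',np.round(best,4),'offset cm (before roll)',np.round(M.T@(np.array([x,y,z])-p)*100,3))
E
python3 -c "
from go import *
go(.4952,.1185,.15,.147)"
```

```text
t 1.5 tcp [0.2412 0.5494 0.2186] tool x yaw 2.7278 tilt [ 0.  0. -1.] q6 -0.085 open 0.093 F [0.28 0.22 0.45]
roll options [ 2.5808 -0.5608] offset cm (before roll) [-40.577 -29.241   6.864]
```

>>> step_arm([
  {"offset": [-3.4,-2.44,0.3],"roll": 0},
  {"offset": [-3.4,-2.44,0.3],"roll": 0},
  {"offset": [-3.4,-2.44,0.3],"roll": 0},
  {"offset": [-3.4,-2.44,0.3],"roll": 0},
  {"offset": [-3.4,-2.44,0.3],"roll": 0},
  {"offset": [-3.4,-2.44,0.3],"roll": 0},
  {"offset": [-3.4,-2.44,0.3],"roll": 0},
  {"offset": [-3.4,-2.44,0.3],"roll": 0},
  {"offset": [-3.4,-2.44,0.3],"roll": 0},
  {"offset": [-3.4,-2.44,0.3],"roll": 0},
  {"offset": [-3.4,-2.44,0.3],"roll": 0},
  {"offset": [-3.2,-2.4,0.3],"roll": 0},
], fingers=9.3)

```text
t: 3.0
tool_pos: [0.4961, 0.1171, 0.1828]
orientation: [0.646, 3.074, 0.0]
force: [0.3, 0.2, 0.1]
opening: 0.0929
```

>>> step_arm([
  {"offset": [0,0,0.6],"roll": -0.14},
  {"offset": [0,0,0.6],"roll": -0.14},
  {"offset": [0,0,0.6],"roll": -0.14},
  {"offset": [0,0,0.6],"roll": -0.14},
  {"offset": [0,0,0],"roll": 0},
  {"offset": [0,0,0],"roll": 0},
])

```text
t: 3.75
tool_pos: [0.4955, 0.1184, 0.159]
orientation: [-0.225, 3.133, -0.0]
force: [-0.4, 0.4, -0.2]
opening: 0.093
```

Run:
```python
from go import *
go(.4952,.1185,.041,.147)
a=shot('top');b=shot('scene')
o=[]
for p in(a,b):
    q=proj(p,(.495,.1185,.06));x,y=int(q[0])-40,int(q[1])-40
    o.append(cv2.resize(p['pixels'][y:y+80,x:x+80],(400,400),interpolation=cv2.INTER_CUBIC))
cv2.imwrite('pics/4.png',np.hstack(o)[:,:,::-1])
```

```text
t 3.75 tcp [0.4955 0.1184 0.159 ] tool x yaw -2.9985 tilt [ 4.e-04  0.e+00 -1.e+00] q6 -1.58 open 0.093 F [-0.43  0.38 -0.19]
roll options [ 3.1377 -0.0039] offset cm (before roll) [ 0.036  0.013 11.796]
```

View pics/4.png

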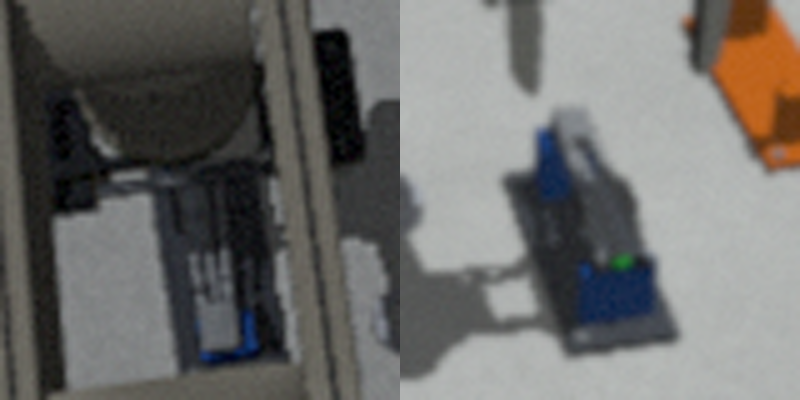

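The fingers hang astride the rest and the tweezers haven't moved. I'll descend.

>>> step_arm([
  {"offset": [0,0,2],"roll": 0},
  {"offset": [0,0,2],"roll": 0},
  {"offset": [0,0,2],"roll": 0},
  {"offset": [0,0,2],"roll": 0},
  {"offset": [0,0,1.5],"roll": 0},
  {"offset": [0,0,1.3],"roll": 0},
  {"offset": [0,0,1.0],"roll": 0},
  {"offset": [0,0,0],"roll": 0},
  {"offset": [0,0,0],"roll": 0},
])

```text
t: 4.97
tool_pos: [0.4959, 0.1185, 0.0412]
orientation: [-0.229, 3.132, 0.0]
force: [0.0, 0.6, 0.3]
opening: 0.093
```

>>> step_arm([
  {"offset": [0,0,0],"roll": 0},
  {"offset": [0,0,0],"roll": 0},
  {"offset": [0,0,0],"roll": 0},
  {"offset": [0,0,0],"roll": 0},
], fingers=4.6, grip_force=4.5)

```text
t: 5.48
tool_pos: [0.4955, 0.1184, 0.0407]
orientation: [-0.23, 3.133, 0.0]
force: [-0.0, 0.2, -0.0]
opening: 0.0575
```

Run:
```python
from go import *
go(.4952,.1185,.041,.147)
b=shot('scene')
q=proj(b,(.495,.1185,.06));x,y=int(q[0])-40,int(q[1])-30
cv2.imwrite('pics/5.png',cv2.resize(b['pixels'][y:y+60,x:x+80],(800,600),interpolation=cv2.INTER_CUBIC)[:,:,::-1])
```

```text
t 5.47 tcp [0.4955 0.1184 0.0407] tool x yaw -2.9953 tilt [ 2.e-04  0.e+00 -1.e+00] q6 -1.583 open 0.0575 F [-0.03  0.17 -0.02]
roll options [ 3.1408e+00 -8.0000e-04] offset cm (before roll) [ 0.024  0.01  -0.027]
```

View pics/5.png

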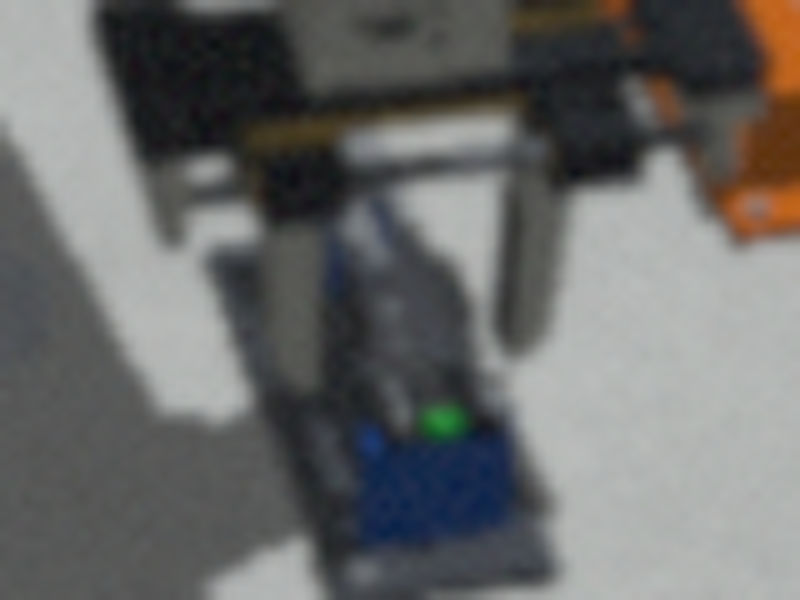

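The fingers straddle the pads roughly centred, and the opening is still closing at 57 mm. I'll go on closing in stages, gently.

>>> step_arm([
  {"offset": [0,0,0],"roll": 0},
  {"offset": [0,0,0],"roll": 0},
  {"offset": [0,0,0],"roll": 0},
  {"offset": [0,0,0],"roll": 0},
  {"offset": [0,0,0],"roll": 0},
  {"offset": [0,0,0],"roll": 0},
], fingers=3.8)

```text
t: 6.28
tool_pos: [0.4954, 0.1184, 0.0406]
orientation: [0.229, -3.133, 0.0]
force: [0.1, -0.1, 0.1]
opening: 0.0381
```

>>> step_arm([
  {"offset": [0,0,0],"roll": 0},
  {"offset": [0,0,0],"roll": 0},
  {"offset": [0,0,0],"roll": 0},
  {"offset": [0,0,0],"roll": 0},
], fingers=3.5)

```text
t: 6.78
tool_pos: [0.4954, 0.1184, 0.0406]
orientation: [0.229, -3.133, -0.0]
force: [-0.0, 0.3, 0.3]
opening: 0.0352
```

>>> step_arm([
  {"offset": [0,0,0],"roll": 0},
  {"offset": [0,0,0],"roll": 0},
  {"offset": [0,0,0],"roll": 0},
  {"offset": [0,0,0],"roll": 0},
])

```text
t: 7.28
tool_pos: [0.4954, 0.1184, 0.0406]
orientation: [0.23, -3.133, -0.0]
force: [-0.0, 0.1, -1.0]
opening: 0.0348
```

>>> step_arm([
  {"offset": [0,0,-0.3],"roll": 0},
  {"offset": [0,0,-0.7],"roll": 0},
  {"offset": [0,0,-1],"roll": 0},
  {"offset": [0,0,-1],"roll": 0},
  {"offset": [0,0,-1.5],"roll": 0},
  {"offset": [0,0,-1.5],"roll": 0},
  {"offset": [0,0,-1.5],"roll": 0},
  {"offset": [0,0,-1.5],"roll": 0},
  {"offset": [0,0,0],"roll": 0},
  {"offset": [0,0,0],"roll": 0},
])

```text
t: 8.52
tool_pos: [0.4952, 0.1184, 0.1303]
orientation: [0.229, -3.133, 0.0]
force: [-1.0, -1.0, -0.9]
opening: 0.0351
```

Run:
```python
from go import *
go(.4955,.1184,.041,.147)
b=shot('scene')
q=proj(b,(.495,.1185,.14));x,y=int(q[0])-40,int(q[1])-30
cv2.imwrite('pics/6.png',cv2.resize(b['pixels'][y:y+60,x:x+80],(800,600),interpolation=cv2.INTER_CUBIC)[:,:,::-1])
```

```text
t 8.53 tcp [0.4952 0.1184 0.1303] tool x yaw -2.9954 tilt [-5.e-04 -1.e-04 -1.e+00] q6 -1.583 open 0.0351 F [-0.97 -0.98 -0.91]
roll options [ 3.1407e+00 -9.0000e-04] offset cm (before roll) [-0.038  0.     8.926]
```

View pics/6.png

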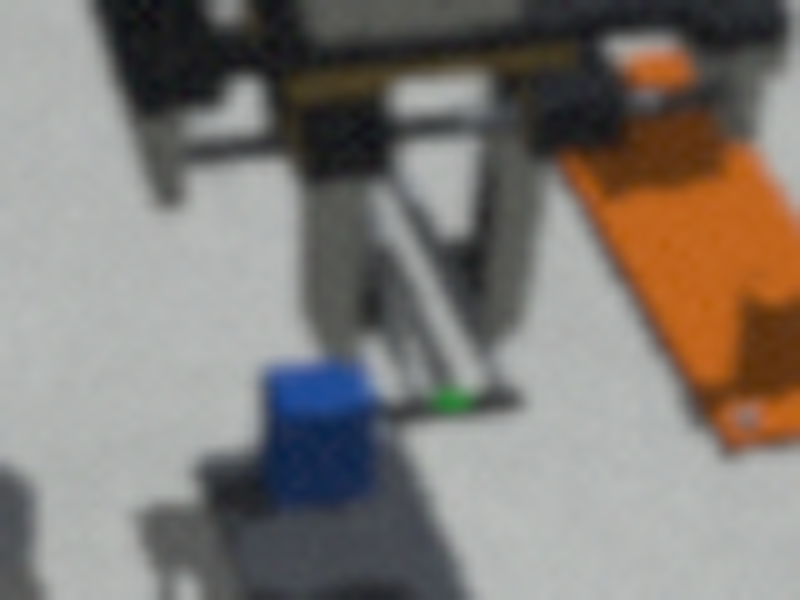

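The tweezers are held with the tips well open, the green mark at crop (452,402) with black bar on both sides, and clear of the rest. Next I'll check the held pose, overlay the gauge fit on the earlier pictures, and work out the transfer.

Run:
```python
from go import *
from fit import T,a,b,z
q=proj(b,(.495,.1185,.14));x,y=int(q[0])-40,int(q[1])-30
print('green seen',(452.5)/10-.5+x,402.5/10-.5+y,'expected',proj(b,(.5407-.0002,.1253,.054+.0897)))
v=[.4922,-.2075,-.4901]
o=[]
for p,n,x,y,w,h in((a,'top',315,172,44,44),(b,'scene',164,180,50,44)):
    k=9 if 0 else 8
    im=cv2.resize(z[n][y:y+h,x:x+w],(w*k,h*k),interpolation=cv2.INTER_CUBIC)
    f=lambda X:tuple(int(round(t)) for t in ((proj(p,T(v,X))-[x,y]+.5)*k-.5))
    for A,B in(((-55,0,8),(-28,0,8)),((-28,0,48),(28,0,48)),((28,0,8),(55,0,8))): cv2.line(im,f(A),f(B),(255,0,0),1)
    for zz,xx,yy in((8,55,45),(48,28,25)):
        cv2.polylines(im,[np.array([f((xx,yy,zz)),f((xx,-yy,zz)),f((-xx,-yy,zz)),f((-xx,yy,zz))])],True,(0,255,255),1)
    cv2.circle(im,f((0,0,48)),2,(255,0,255),-1)
    o.append(im)
cv2.imwrite('pics/7.png',np.hstack(o)[:,:,::-1])
c,s=np.cos(v[2]),np.sin(v[2])
go(v[0]-.054*c,v[1]-.054*s,.13,v[2])
```

```text
green seen 299.75 174.75 expected [299.93980949 174.85055831]
t 8.68 tcp [0.4948 0.1183 0.1297] tool x yaw -2.9954 tilt [-1.5e-03 -2.0e-04 -1.0e+00] q6 -1.583 open 0.035 F [ 0.27  0.18 -0.78]
roll options [-2.5053  0.6363] offset cm (before roll) [ 9.3460e+00 -2.8987e+01 -1.1000e-02]
```

View pics/7.png

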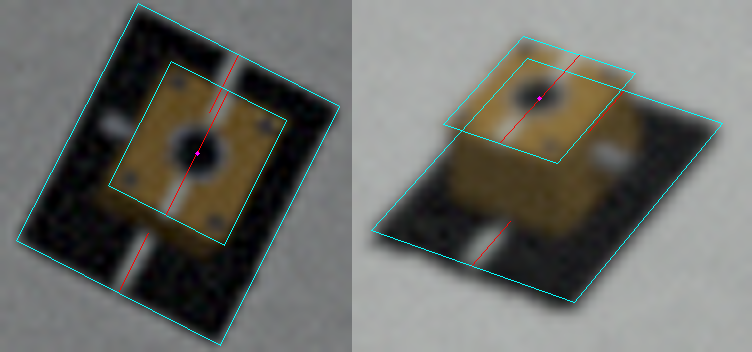

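The held mark sits within 0.2 px of where it should be, and the gauge overlay matches to about 1 mm. I'll transfer above the gauge.

>>> step_arm([
  {"offset": [0.39,-1.2,0],"roll": 0},
  {"offset": [0.78,-2.4,0],"roll": 0},
  {"offset": [0.9,-2.8,0],"roll": 0},
  {"offset": [0.9,-2.8,0],"roll": 0},
  {"offset": [0.9,-2.8,0],"roll": 0},
  {"offset": [0.9,-2.8,0],"roll": 0},
  {"offset": [0.9,-2.8,0],"roll": 0},
  {"offset": [0.9,-2.8,0],"roll": 0},
  {"offset": [0.9,-2.8,0],"roll": 0},
  {"offset": [0.9,-2.8,0],"roll": 0},
  {"offset": [0.6,-1.8,0],"roll": 0},
  {"offset": [0.38,-1.2,0],"roll": 0},
])

```text
t: 10.18
tool_pos: [0.4444, -0.1834, 0.1304]
orientation: [0.228, -3.133, -0.0]
force: [-0.3, 0.1, -0.6]
opening: 0.0351
```

>>> step_arm([
  {"offset": [0,0,0],"roll": 0.06},
  {"offset": [0,0,0],"roll": 0.12},
  {"offset": [0,0,0],"roll": 0.12},
  {"offset": [0,0,0],"roll": 0.12},
  {"offset": [0,0,0],"roll": 0.12},
  {"offset": [0,0,0],"roll": 0.06},
  {"offset": [0,0,0],"roll": 0.036},
  {"offset": [0,0,0],"roll": 0},
  {"offset": [0,0,0],"roll": 0},
])

```text
t: 11.3
tool_pos: [0.4451, -0.1821, 0.1306]
orientation: [-0.76, -3.048, -0.0]
force: [-0.4, 0.5, -0.2]
opening: 0.0354
```

```bash
cat > chk.py <<'E'
from go import *
import sys
v=[.4922,-.208,-.4901];c,s=np.cos(v[2]),np.sin(v[2])
go(v[0]-.054*c,v[1]-.054*s,.0536,v[2])
b=shot('scene');st=robot.read_state();p=st['tool_pos'];M=R.from_rotvec(st['orientation']).as_matrix()
m=p+M@np.array([-.046,0,-.0134]);e=proj(b,m)
x,y=int(e[0])-40,int(e[1])-30
im=b['pixels'][y:y+60,x:x+80].astype(int)
k=(im[:,:,1]>im[:,:,0]+35)&(im[:,:,1]>im[:,:,2]+35);W=(im[:,:,1]-im[:,:,0])*k
yy,xx=np.mgrid[:60,:80];print('green seen',(W*xx).sum()/W.sum()+x,(W*yy).sum()/W.sum()+y,k.sum(),'expected',e)
cv2.imwrite('pics/'+sys.argv[1],cv2.resize(b['pixels'][y:y+60,x:x+80],(800,600),interpolation=cv2.INTER_CUBIC)[:,:,::-1])
E
python3 chk.py 8.png
```

```text
t 11.3 tcp [ 0.4451 -0.1821  0.1306] tool x yaw 2.6528 tilt [-1.e-04  0.e+00 -1.e+00] q6 -1.577 open 0.0354 F [-0.39  0.54 -0.21]
roll options [-3.1403e+00  1.3000e-03] offset cm (before roll) [ 0.024 -0.065  7.699]
green seen nan nan 0 expected [185.24872597 165.72097576]chk.py:10: RuntimeWarning: invalid value encountered in scalar divide
  yy,xx=np.mgrid[:60,:80];print('green seen',(W*xx).sum()/W.sum()+x,(W*yy).sum()/W.sum()+y,k.sum(),'expected',e)
```

View pics/8.png

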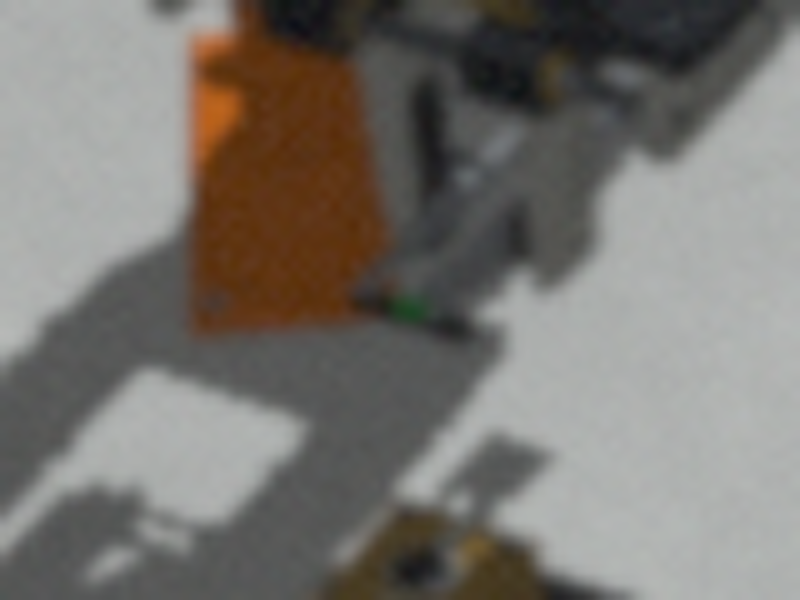

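The mark shows at about (185.5,165.3) against an expected (185.2,165.7), so nothing has slipped. I'll descend.

>>> step_arm([
  {"offset": [0.02,-0.05,0.6],"roll": 0},
  {"offset": [0,0,1],"roll": 0},
  {"offset": [0,0,1.2],"roll": 0},
  {"offset": [0,0,1.2],"roll": 0},
  {"offset": [0,0,1.1],"roll": 0},
  {"offset": [0,0,1],"roll": 0},
  {"offset": [0,0,0.7],"roll": 0},
  {"offset": [0,0,0.5],"roll": 0},
  {"offset": [0,0,0.4],"roll": 0},
  {"offset": [0,0,0],"roll": 0},
  {"offset": [0,0,0],"roll": 0},
  {"offset": [0,0,0],"roll": 0},
])

```text
t: 12.85
tool_pos: [0.445, -0.1826, 0.0539]
orientation: [0.762, 3.047, -0.0]
force: [1.4, 0.7, -0.2]
opening: 0.0352
```

```bash
sed -i 's/+35/+18/g' chk.py; python3 chk.py 9.png
```

```text
t 12.85 tcp [ 0.445  -0.1826  0.0539] tool x yaw 2.6518 tilt [ 5.e-04 -2.e-04 -1.e+00] q6 -1.577 open 0.0352 F [ 1.39  0.73 -0.16]
roll options [-3.1413e+00  3.0000e-04] offset cm (before roll) [ 0.036 -0.018  0.035]
green seen 188.0119760479042 185.44910179640718 6 expected [187.62897939 185.58258529]
```

View pics/9.png

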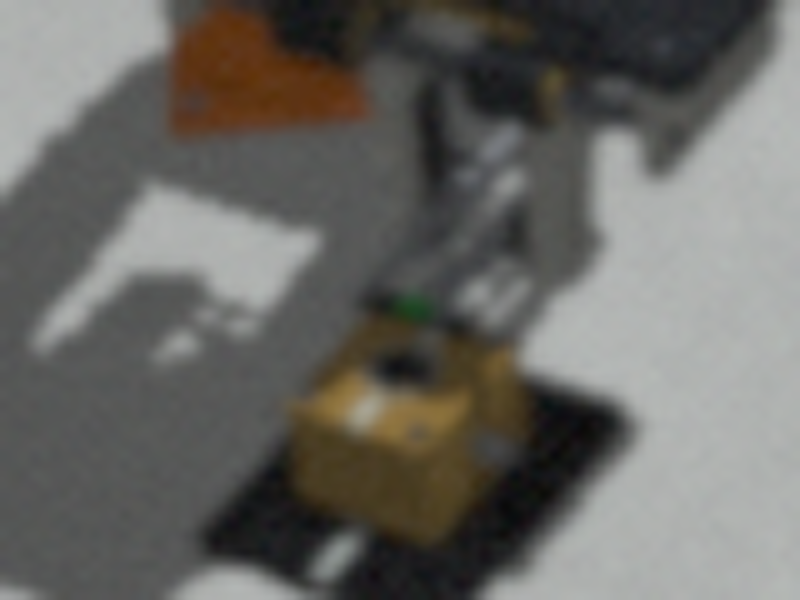

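The tips are level above the window, aligned with the line and clear of the block. I'll squeeze in stages.

>>> step_arm([
  {"offset": [0,0,0],"roll": 0},
  {"offset": [0,0,0],"roll": 0},
  {"offset": [0,0,0],"roll": 0},
  {"offset": [0,0,0],"roll": 0},
], fingers=3.1, grip_force=8)

```text
t: 13.4
tool_pos: [0.4447, -0.1824, 0.0536]
orientation: [-0.762, -3.048, -0.0]
force: [-1.2, 0.7, -0.6]
opening: 0.0311
```

>>> step_arm([
  {"offset": [0,0,0],"roll": 0},
  {"offset": [0,0,0],"roll": 0},
  {"offset": [0,0,0],"roll": 0},
  {"offset": [0,0,0],"roll": 0},
], fingers=2.8)

```text
t: 13.9
tool_pos: [0.4447, -0.1825, 0.0536]
orientation: [-0.762, -3.048, -0.0]
force: [0.3, 0.0, -0.9]
opening: 0.0283
```

>>> step_arm([
  {"offset": [0,0,0],"roll": 0},
  {"offset": [0,0,0],"roll": 0},
  {"offset": [0,0,0],"roll": 0},
  {"offset": [0,0,0],"roll": 0},
])

```text
t: 14.4
tool_pos: [0.4447, -0.1825, 0.0536]
orientation: [-0.762, -3.048, -0.0]
force: [-0.6, -0.7, -0.0]
opening: 0.0286
```

```bash
python3 chk.py 10.png; python3 -c "
from h import *
for i in range(6): shot('scene');print(robot.read_state()['opening'])"
```

```text
t 14.4 tcp [ 0.4447 -0.1825  0.0536] tool x yaw 2.6518 tilt [-0.  0. -1.] q6 -1.577 open 0.0286 F [-0.56 -0.7  -0.01]
roll options [-3.1413e+00  3.0000e-04] offset cm (before roll) [ 0.009 -0.018  0.001]
green seen 187.0 185.0 1 expected [187.67698722 185.61737538]
0.028122482864290952
0.028319840481828406
0.028438573938449084
0.028090836795559362
0.028351962365580127
0.02815805386855277
```

View pics/10.png

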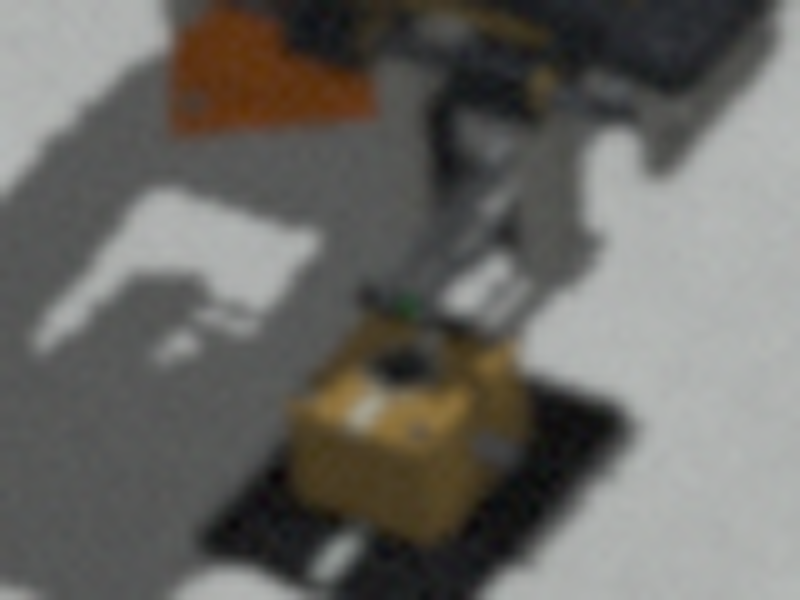

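>>> step_arm([
  {"offset": [0,0,0],"roll": 0},
  {"offset": [0,0,0],"roll": 0},
  {"offset": [0,0,0],"roll": 0},
  {"offset": [0,0,0],"roll": 0},
], fingers=2.79, grip_force=9)

```text
t: 15.25
tool_pos: [0.4447, -0.1825, 0.0536]
orientation: [0.762, 3.048, 0.0]
force: [1.2, 0.8, -0.3]
opening: 0.0279
```

```bash
python3 -c "
from h import *
o=[]
for i in range(24): shot('scene');o.append(robot.read_state()['opening'])
print(np.mean(o),np.std(o),robot.read_state()['t'])"
```

```text
0.028248907024309777 0.00021707626564363124 16.45
```

>>> step_arm([
  {"offset": [0,0,0],"roll": 0},
  {"offset": [0,0,0],"roll": 0},
  {"offset": [0,0,0],"roll": 0},
  {"offset": [0,0,0],"roll": 0},
  {"offset": [0,0,0],"roll": 0},
  {"offset": [0,0,0],"roll": 0},
  {"offset": [0,0,0],"roll": 0},
  {"offset": [0,0,0],"roll": 0},
  {"offset": [0,0,0],"roll": 0},
  {"offset": [0,0,0],"roll": 0},
  {"offset": [0,0,0],"roll": 0},
  {"offset": [0,0,0],"roll": 0},
], fingers=2.77)

```text
t: 17.95
tool_pos: [0.4447, -0.1825, 0.0537]
orientation: [0.762, 3.048, -0.0]
force: [0.6, -0.9, -1.2]
opening: 0.0285
```

>>> step_arm([
  {"offset": [0,0,0],"roll": 0},
  {"offset": [0,0,0],"roll": 0},
  {"offset": [0,0,0],"roll": 0},
  {"offset": [0,0,0],"roll": 0},
  {"offset": [0,0,0],"roll": 0},
  {"offset": [0,0,0],"roll": 0},
  {"offset": [0,0,0],"roll": 0},
  {"offset": [0,0,0],"roll": 0},
  {"offset": [0,0,0],"roll": 0},
  {"offset": [0,0,0],"roll": 0},
  {"offset": [0,0,0],"roll": 0},
  {"offset": [0,0,0],"roll": 0},
])

```text
t: 19.45
tool_pos: [0.4447, -0.1825, 0.0536]
orientation: [-0.762, -3.048, -0.0]
force: [-0.6, 1.0, -0.7]
opening: 0.0277
```

```bash
python3 chk.py 11.png; python3 -c "
from h import *
o=[]
for i in range(30): shot('scene');o.append(robot.read_state()['opening'])
print(np.mean(o),np.std(o),robot.read_state()['t'])
p=shot('top');q=proj(p,(.4922,-.208,.07));x,y=int(q[0])-30,int(q[1])-22
cv2.imwrite('pics/12.png',cv2.resize(p['pixels'][y:y+45,x:x+60],(800,600),interpolation=cv2.INTER_CUBIC)[:,:,::-1])"
```

```text
t 19.45 tcp [ 0.4447 -0.1825  0.0536] tool x yaw 2.6518 tilt [-1.e-04  1.e-04 -1.e+00] q6 -1.577 open 0.0277 F [-0.6   0.96 -0.68]
roll options [-3.1413e+00  3.0000e-04] offset cm (before roll) [ 0.007 -0.017  0.001]
green seen nan nan 0 expected [187.67402634 185.61724988]
0.028024831509535168 0.00020593479740859793 21.0chk.py:10: RuntimeWarning: invalid value encountered in scalar divide
  yy,xx=np.mgrid[:60,:80];print('green seen',(W*xx).sum()/W.sum()+x,(W*yy).sum()/W.sum()+y,k.sum(),'expected',e)
```

View pics/12.png

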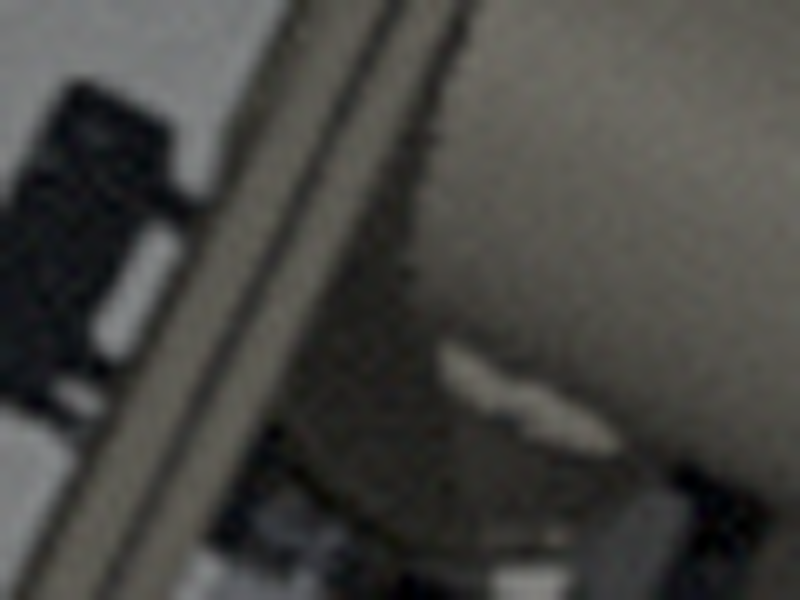

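```bash
python3 -c "
from h import *
print(robot.read_state()['tool_pos'],robot.read_state()['opening']);print(robot.close_job())"
```

```text
[ 0.44474709 -0.18248102  0.05366991] 0.027991531548249307
the job is handed in; nothing more can be done
None
```

The tweezers are held over the gauge window with the tips squeezed to about 10 mm, and I handed the job in at about 21 s of the 58 s allowed.

- **Pick-up:** I gripped them by the pads at 4.5 N with 35 mm over the pads, so the tip gap was about 22 mm. I then lifted them and carried them to the gauge with the tips that wide.
- **Position:** The tips are about 25 mm above the window, level and pointing along the white line. The commanded pose was met to within 0.2 mm, and the gauge position itself is good to about 1 mm.
- **Squeeze:** Only there did I close in stages with the force limited to 9 N. The last adjustment averaged 28.02 mm over the pads, which is a tip gap of about 10 mm. It stayed steady for over 3 s at the end.

**Checks that disagreed or failed**
- **Opening offset:** The fingers settled about 0.3 mm wider than commanded, so I set them to 27.7 mm to reach 28 mm.
- **Green mark:** It was within 0.5 px of where it should be before the squeeze. After that the scene camera barely showed it, because it was shaded and small, and the arm blocked the top camera. The final gap therefore rests on the finger opening reading, not on seeing the mark.
- **Contact:** The force readings stayed at noise level, about 1 N, with no sign of touching the gauge.

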